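# Hold the toolbox tray lock open with its key

### The job

The toolbox's lower tray is locked and I want both hands free to draw it out, so work the lock for me: take the flat-bladed key out of its white nylon cup, push it fully home in the lock on the toolbox (the pins are sticky, so press and wiggle a little), and only then turn it a quarter turn clockwise, to its stop. The lock springs back, so finish while still gripping the key and holding it fully turned and fully home; leave the T-handled driver, the orange screwdriver, the corner brace and the dowels where they are.

Things in the scene. Friction and masses are not known exactly. Their poses are not given: they have to be found in the camera images.
- key: Key standing upright in key_cup, 50 g. Black plastic bow, a flat paddle 26 mm (x) x 10 mm (y) x 40 mm tall, over a flat steel blade 12 mm (x) x 4 mm (y) x 32 mm long with a tapered tip. Origin at the shoulder: centre of the bow's underside, where the blade begins; z up through the bow, blade tip at z -32 mm. Same after half a turn about z. Grip the bow's flats about 24 mm above the shoulder.
- key_cup: White nylon cup that the key stands in: block 44 x 44 mm, 40 mm tall, on a round foot 64 mm across, loose, 0.3 kg. Origin at the centre of its underside. Slot in the top 14.5 x 6.5 mm (long side along x), 36 mm deep; the key's shoulder rests on the top. A like cup holds the T-handled driver; the two swap places.
- toolbox: Grey plastic toolbox, fixed, 200 mm (x) x 360 mm (y), 100 mm high, lid folded back behind; origin at the centre of its underside, front towards -x. Lock on its front deck at x -68, y -50 mm. Beside it towards +y a steel bolt, 10 x 38 x 6 mm, that slides back as the lock turns, and its staple, 71 mm from the lock, 9 mm higher than its face.
- keyhole (a point): Centre of the keyhole on the top face of the brass lock cylinder (30 mm across, in a steel ring 42 mm across), 112 mm above the floor. z up, out of the lock; x along the slot; turns with the cylinder. Slot 14 mm (x) x 6 mm (y), 41 mm deep. Fully home: the key's shoulder rests on this face. Sticky pins 11 and 20 mm down press on both flats of the blade; pushing in takes about 6 to 12 N.
- cylinder (a joint): Lock cylinder angle in rad: 0 at rest (slot along the toolbox's x), growing clockwise seen from above, to a stop at 1.57. A spring turns it back, 0.03 N m at 0, 0.09 N m at the stop. The blade has about 0.2 rad of play in the slot, so turn the key about that much further than the cylinder, with a firm grip (30 N or more).
- hex_driver: Bystander: T-handled hex driver, birch crossbar 80 mm long (along its x) and 16 mm thick, 50 mm above the cup's top, standing in its own white cup. Origin at its collar's underside, 40 mm above the floor.
- drill_shell: Bystander: orange cordless-screwdriver shell lying on its side, 185 mm along x, handle 145 mm towards its -y, 46 mm high; origin on the floor under its barrel.
- corner_brace: Bystander: steel corner brace, legs 60 mm, 22 mm wide, one leg flat along its x, the other standing up 60 mm at the origin.
- dowel0: Bystander: birch dowel, 10 mm across, 60 mm long, lying along its x on the floor; origin on its underside at the middle.
- dowel1: Bystander: birch dowel, 10 mm across, 60 mm long, lying along its x on the floor; origin on its underside at the middle.
- dowel2: Bystander: birch dowel, 10 mm across, 60 mm long, lying along its x on the floor; origin on its underside at the middle.
- dowel3: Bystander: birch dowel, 10 mm across, 60 mm long, lying along its x on the floor; origin on its underside at the middle.

How it is judged:
On the way, in this order (a step that is already met when the one before it is completed fails the run):
1. the key is lifted clear of its cup in the gripper (height (world z) of key above 0.078 m and contact force between the fingers and key above 1 N), for 0.1 s.
2. the key is fully home in the lock, not yet turned (z of key in the frame of keyhole between -0.004 and 0.004 m and horizontal distance between key and keyhole below 0.005 m and angle between key's own z axis and vertical below 0.15 rad and value of joint cylinder below 0.35 rad), for 0.1 s.
3. the key, fully home, is turned a quarter turn (z of key in the frame of keyhole between -0.004 and 0.004 m and horizontal distance between key and keyhole below 0.005 m and angle between key's own z axis and vertical below 0.15 rad and value of joint cylinder above 1.25 rad), for 0.2 s.
At the end, for the whole second after the job is handed in: The gripper still holds the key (at least 2 N), its shoulder within 4 mm of the lock's face and 5 mm of its axis, upright within 0.15 rad, and the cylinder stands still at more than 1.25 rad (about 70 degrees) clockwise, through the last second (all of step 3 and velocity of joint cylinder between -0.2 and 0.2 rad/s and contact force between the fingers and key above 2 N); the arm keeps its last pose, push and grip.
It fails at once if the lock is turned (more than 0.45 rad) while the key is not fully home (value of joint cylinder above 0.45 rad and z of key in the frame of keyhole above 0.006 m).
It fails at once if a bystander (driver, orange screwdriver, brace or dowel) is shifted by more than 30 mm (distance of any of hex_driver, drill_shell, corner_brace, dowel0, dowel1, dowel2, dowel3 from where it was at the start of the episode above 0.03 m).
It also fails if it takes over 51 s, if anything falls off the work surface, if the arm or the gripper's body presses on something with over 40 N, if the wrist force passes 120 N, or if a joint passes its speed limit or range.

### The arm

A 7-joint arm with a two-finger parallel gripper is mounted at the origin on the work surface. World frame = base frame: x ahead of the robot, y to its left, z up, the work surface at z = 0. Lengths are in m, angles in rad, forces in N, time in s.
With the tool pointing down it reaches from about 0.425 to 0.95 m from the base axis. Payload 4.7 kg.
Tool frame: the origin (TCP) lies between the finger pads; the fingertips stand 8 mm ahead of it and the grasp point (between the pads) lies 11 mm behind it (robot.tips_ahead is the y of the fingertips in the tool frame, in m); y points along the fingers, x is the direction in which the jaws open and shut, and the axes are right-handed (so a half turn about y gives the same grasp; the last joint's range is limited). The gripper opens to 85 mm and grips with 20 to 120 N. Pads are 22 mm wide; open, the fingers measure 114 mm over their backs; the gripper's body (76 mm by 85 mm) begins 54 mm behind the grasp point. The pads swing forward as they close: fully open they stand 13 mm farther back than shut.
Start: joints at [1.29, 0.469, -0.049, 1.532, 0.024, 1.141, -0.082], TCP at [0.168, -0.654, 0.239] pointing down, gripper open.
Joint ranges: [-2.59, 2.59], [-0.33, 1.99], [-1.39, 1.29], [0.1, 2.45], [-1.04, 4.18], [0.21, 1.99], [-2.66, 2.66]. Speed limits (rad/s): [2.57, 2.57, 3.14, 3.14, 3.14, 3.14, 3.14].

### API

Orientations are given as a 3x3 rotation matrix whose columns are the frame's x, y, z axes.
In Python, from plant import robot, viewer gives the robot as it stands.
- The arm moves only by the tool carry_out, never from a script. Its argument "moves" is a list that holds one entry, the list of rows, each a list of 5 numbers: the closure in counts, from 0 (fully open) to 255 (shut), then the shift along the tool's x, y, z in mm, then the turn about the tool's y in rad. A call has 1 to 10 rows; each row shifts and turns the commanded pose from where the row before left it, along the tool's axes as they then stand; what a row does not reach is not made up. A row lasts 1/12 s, in which the tool goes at most 41.7 mm and 7.16 degrees, less where a joint would pass 70% of its speed; a pose out of reach is approached as far as the arm can. A call is refused whole if a number of a shift passes 41.7 or a number of a turn 0.125, either way. A call with a gripper value outside its range is refused whole. The fingers move at their own pace and stop on an object; "newtons" is the grip in N (left out, the last holds). Time passes only in rows, so rows that do not move let the fingers close. It gives the time, the measured TCP pose, the force and the opening at its end, in the units of the state.
- robot.observe(): the state, without advancing time (a new reading comes with each control period).
- viewer.get_image(name): name is "scene" or "top" or "wrist"; returns a dict with "image" (480x640x3 uint8, red, green, blue), "depth" (480x640 float32, m along the optical axis (not along the pixel's ray), 0 where there is no reading), "camera_matrix" (3x3 intrinsics, pixels), "R" (3x3) and "t" (3): a world point X has camera coordinates R X + t; the wrist camera has in their place "hand_eye" (4x4, takes a point from camera to tool coordinates, whose origin is the TCP and whose axes are the tool frame's). Camera axes: x right, y down, z forward; pixel columns grow to the right and rows downward; lengths in m; the calibration is good to about 2 mm. A picture is of the moment at which its call begins: read the wrist's pose just before it.
- robot.finish_job(): hands the job in, once; it reports no verdict.
Trained networks look in the newest picture that a camera, given by its name, has taken for a name from the list of things; names that differ only in an ending like _2 or _b are one class to them, and where a whole thing is asked for, a point or a joint stands for the part that bears it (a point fixed in the world has none). Each returns a list of dicts, best first, with "confidence" (0 to 1); they miss things now and then, are a little off and sometimes report something else, mostly with a low value. They report only what shows in the picture. A call takes as long as a camera call.
- viewer.spot_in(camera, name): "location" ([column, row] in pixels, amid what is visible of it).
The state is a dict: "time": time; "q": joint angles; "joint_velocities": joint speeds; "joint_torque": joint torques, N m; "tcp_pos": TCP position; "tool_rot": TCP orientation; "force": force on the tool from outside, world axes, zero at the start; "torque": the same for the moment, N m; "opening": finger opening in m.
Only numpy, scipy, OpenCV 4.12 (cv2) and the standard library are available. Lean on these libraries where they do the work, as an engineer would, in place of code of your own. Each camera call takes 0.05 s, during which the arm holds its last target.

## Working session

There is one attempt and no reset: what is moved stays moved. The work goes in short steps, Python scripts to look and compute and a tool call to move; the robot and the scene stay as the last step left them, time stands still between calls to the robot, and variables do not carry over. Pictures are saved under pics/ and viewed, and the job is handed in when it is done.

Besides the shell and the picture viewer there is one more tool, called after "Emit:" as name(argument=value, ...), one argument or row to a line, values as JSON. carry_out: Moves the arm, as the interface text tells. Its arguments: {"type":"object","properties":{"moves":{"type":"array"},"newtons":{"type":"number"}},"required":["moves"]}

```bash
mkdir -p pics; ls; cat > h.py <<'E'
import numpy as np, cv2
from plant import robot, viewer
np.set_printoptions(precision=4,suppress=True)
def save(n,im): cv2.imwrite('pics/'+n,cv2.cvtColor(im,cv2.COLOR_RGB2BGR))
def world(d,u,v,depth=None,pose=None):
    K=d['camera_matrix']; z=d['depth'][int(round(v)),int(round(u))] if depth is None else depth
    p=np.linalg.inv(K)@np.array([u,v,1.])*z
    if 'R' in d: return d['R'].T@(p-d['t'])
    H=d['hand_eye']; return pose[1]@(H[:3,:3]@p+H[:3,3])+pose[0]
E
python3 - <<'E'
from h import *
s=robot.observe(); print(s)
for c in ['scene','top','wrist']:
    d=viewer.get_image(c); save(c+'0.png',d['image'])
    for n in ['key','key_cup','keyhole','hex_driver','toolbox']:
        for r in viewer.spot_in(c,n)[:3]:
            u,v=r['location']; print(c,n,round(r['confidence'],2),np.array([u,v]),world(d,u,v,pose=(np.array(s['tcp_pos']),np.array(s['tool_rot']))))
print(robot.observe()['time'])
E
```

```text
pics
{'time': 0.0, 'q': array([ 1.2901,  0.4694, -0.0486,  1.5337,  0.0241,  1.141 , -0.0823]), 'joint_velocities': array([-0.0002, -0.0006, -0.0007, -0.0002,  0.0005,  0.0001,  0.0002]), 'joint_torque': array([  0.    , -51.0315,  -0.0465, -23.7712,   0.0107,   0.0078,
         0.    ]), 'tcp_pos': array([ 0.1681, -0.6532,  0.2383]), 'tool_rot': array([[ 0.2492, -0.0005,  0.9685],
       [-0.9684,  0.0018,  0.2492],
       [-0.0019, -1.    , -0.    ]]), 'force': array([ 0.6533, -0.3514, -0.2698]), 'torque': array([-0.0139,  0.004 , -0.0124]), 'opening': 0.08560146028123661}
scene key_cup 0.86 [277.6 225.9] [ 0.4521 -0.1706  0.0344]
scene keyhole 0.59 [458.6 253.8] [0.6061 0.1629 0.1103]
scene hex_driver 0.8 [186.9 228.5] [ 0.4943 -0.3438  0.089 ]
scene hex_driver 0.58 [180.7 300.3] [ 0.6062 -0.3619  0.007 ]
scene hex_driver 0.44 [418.8 218.2] [0.4282 0.1379 0.0092]
scene toolbox 0.72 [508.9 362.1] [0.8031 0.2112 0.0661]
top key 0.64 [388.4 336.1] [ 0.427  -0.1747  0.0803]
top key_cup 0.6 [379.6 333.9] [ 0.431  -0.1639  0.0403]
top keyhole 0.53 [185.  215.6] [0.6118 0.1551 0.1145]
top keyhole 0.25 [433.9 245.3] [ 0.5889 -0.2623  0.0051]
top hex_driver 0.62 [490.2 300.3] [ 0.4873 -0.3392  0.0832]
top toolbox 0.96 [162.1 128.4] [0.7747 0.2146 0.0649]
0.9
```

View pics/scene0.png

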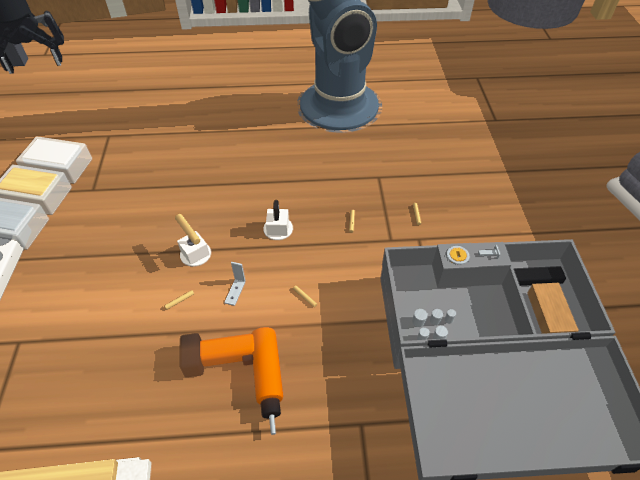

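View pics/top0.png

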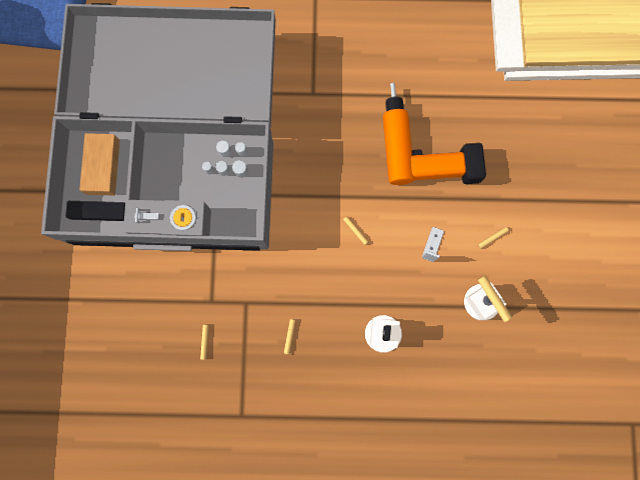

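```bash
cat >> h.py <<'E'
def cloud(d,pose=None):
    K=d['camera_matrix'];h,w=d['depth'].shape
    u,v=np.meshgrid(np.arange(w),np.arange(h)); z=d['depth']
    p=np.stack([(u-K[0,2])/K[0,0]*z,(v-K[1,2])/K[1,1]*z,z],-1).reshape(-1,3)
    if 'R' in d: X=(p-d['t'])@d['R']
    else:
        H=d['hand_eye']; X=(p@H[:3,:3].T+H[:3,3])@pose[1].T+pose[0]
    return X.reshape(h,w,3)
def rect(P):
    r=cv2.minAreaRect((P[:,:2]*1000).astype(np.float32)); return np.array(r[0]),r[1],r[2]
E
python3 - <<'E'
from h import *
for c in ['top','scene']:
    d=viewer.get_image(c); np.savez(c+'.npz',**d)
    X=cloud(d); im=d['image'].astype(int)
    near=np.hypot(X[...,0]-.43,X[...,1]+.17)<.05
    dark=im.sum(-1)<150
    m=near&dark&(X[...,2]>.045); print(c,'bow',m.sum(),X[m].mean(0),X[m].min(0),X[m].max(0))
    mt=m&(X[...,2]>.072); print(' bowtop',mt.sum(),X[mt].mean(0),rect(X[mt]) if mt.sum()>3 else '')
    mc=near&(im.min(-1)>130)&(abs(X[...,2]-.04)<.006); print(' cuptop',mc.sum(),X[mc].mean(0),rect(X[mc]))
    R,G,B=im[...,0],im[...,1],im[...,2]
    near=np.hypot(X[...,0]-.61,X[...,1]-.157)<.04
    br=near&(R-B>90); print(' brass',br.sum(),X[br].mean(0),rect(X[br]))
    sl=near&(np.hypot(X[...,0]-X[br][:,0].mean(),X[...,1]-X[br][:,1].mean())<.012)&(im.sum(-1)<200)
    print(' slot',sl.sum(),X[sl].mean(0) if sl.sum() else '')
    t=(abs(X[...,2]-.1)<.006)&(X[...,0]>.5)&(X[...,1]>-.05)&(X[...,1]<.5)
    print(' box rim',t.sum(),rect(X[t]))
    K=d['image']
    a=[(340,280,440,380),(140,180,220,250)] if c=='top' else [(240,190,320,250),(420,230,520,280)]
    tiles=[cv2.resize(K[y0:y1,x0:x1],(390,390),interpolation=0) for x0,y0,x1,y1 in a]
    save('crop_'+c+'.png',np.hstack(tiles))
E
```

```text
top bow 83 [ 0.4317 -0.1716  0.0795] [ 0.4207 -0.1761  0.0717] [ 0.4431 -0.1664  0.0836]
 bowtop 81 [ 0.432  -0.1717  0.0797] (array([ 431.8985, -171.2215]), (22.348217010498047, 9.664000511169434), 0.32999280095100403)
 cuptop 570 [ 0.4332 -0.1715  0.0401] (array([ 433.1932, -172.1048]), (44.10455322265625, 43.789695739746094), 85.03206634521484)
 brass 262 [0.6102 0.1601 0.1119] (array([609.6645, 159.8914]), (29.735401153564453, 29.455190658569336), 43.37337112426758)
 slot 0 
 box rim 5291 (array([783.1247, 209.4645]), (362.5400085449219, 409.3602600097656), 89.34357452392578)
scene bow 74 [ 0.4386 -0.1716  0.0684] [ 0.4209 -0.1769  0.0453] [ 0.4462 -0.1676  0.0829]
 bowtop 35 [ 0.4359 -0.1715  0.0787] (array([ 432.743 , -172.6408]), (8.21011734008789, 23.84768295288086), 88.88336944580078)
 cuptop 303 [ 0.4344 -0.1718  0.0397] (array([ 431.1254, -172.6409]), (44.74358367919922, 46.64809799194336), 84.0035629272461)
 brass 165 [0.6075 0.161  0.1117] (array([607.8365, 161.0808]), (29.622636795043945, 29.885190963745117), 41.17116165161133)
 slot 0 
 box rim 5045 (array([778.9764, 209.5522]), (362.3644104003906, 412.0418701171875), 89.32337188720703)
```

View pics/crop_top.png

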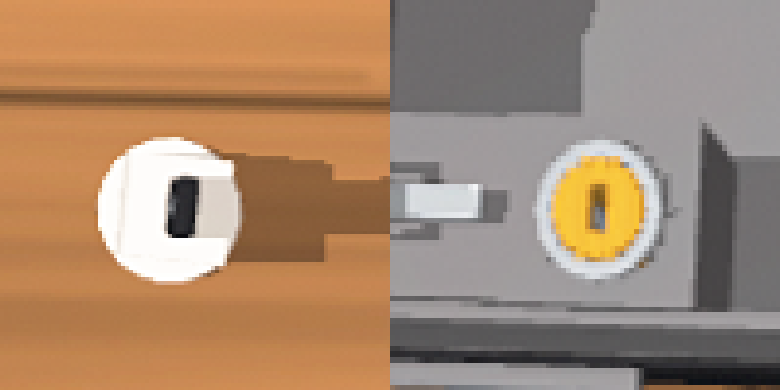

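View pics/crop_scene.png

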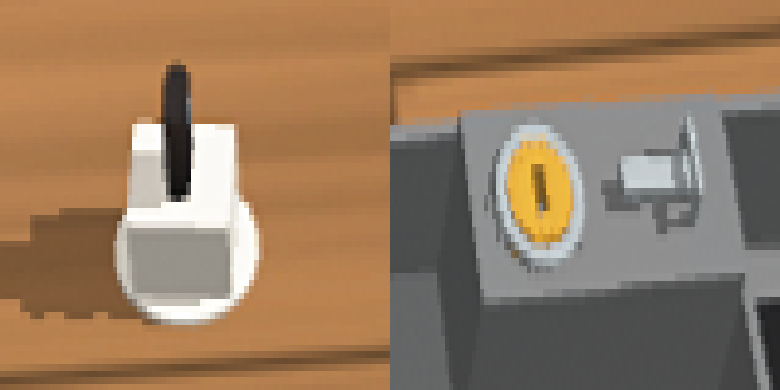

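Emit:
carry_out(
  moves=[
    [[0,-28.7,5,26.9,0],[0,-28.7,5,26.9,0],[0,-28.7,5,26.9,0],[0,-28.7,5,26.9,0],[0,-28.7,5,26.9,0],[0,-28.7,5,26.9,0],[0,-28.7,5,26.9,0],[0,-28.7,5,26.9,0],[0,-28.7,5,26.9,0],[0,-28.7,5,26.9,0]],
  ],
  newtons=60,
)

```text
time: 1.83
tcp_pos: [0.3579, -0.3071, 0.1895]
tool_rot: [[0.249, 0.001, 0.969], [-0.969, -0.001, 0.249], [0.001, -1.0, 0.001]]
force: [0.8, -0.8, -0.3]
opening: 0.0857
```

Emit:
carry_out(
  moves=[
    [[0,-28.7,5,26.9,0],[0,-28.7,5,26.9,0],[0,-28.7,5,26.9,0],[0,-28.7,5,26.9,0],[0,0,0,0,-0.12],[0,0,0,0,-0.12],[0,0,0,0,-0.12],[0,0,0,0,-0.12],[0,0,0,0,-0.12],[0,0,0,0,-0.12]],
  ],
)

```text
time: 2.67
tcp_pos: [0.433, -0.1708, 0.1695]
tool_rot: [[0.829, 0.001, 0.559], [-0.559, -0.0, 0.829], [0.001, -1.0, 0.0]]
force: [1.0, 0.9, -0.3]
opening: 0.0852
```

Emit:
carry_out(
  moves=[
    [[0,0,0,0,-0.12],[0,0,0,0,-0.12],[0,0,0,0,-0.12],[0,0,0,0,-0.12],[0,0,0,0,-0.12],[0,0,0,0,-0.12],[0,0,0,0,-0.12],[0,0,0,0,-0.12],[0,0,0,0,-0.12],[0,0,0,0,-0.12]],
  ],
)

```text
time: 3.5
tcp_pos: [0.433, -0.1709, 0.1696]
tool_rot: [[0.821, 0.001, -0.57], [0.57, -0.0, 0.821], [0.0, -1.0, -0.001]]
force: [-0.4, -0.4, -0.5]
opening: 0.0855
```

Emit:
carry_out(
  moves=[
    [[0,0,0,0,-0.12],[0,0,0,0,-0.12],[0,0,0,0,-0.12],[0,0,0,0,-0.12],[0,0,0,0,-0.12],[0,0,0,0,-0.12],[0,0,0,0,-0.12],[0,0,0,0,-0.04],[0,0,0,0,0],[0,0,0,0,0]],
  ],
)

```text
time: 4.33
tcp_pos: [0.4329, -0.1709, 0.1694]
tool_rot: [[0.091, 0.0, -0.996], [0.996, -0.0, 0.091], [-0.0, -1.0, -0.0]]
force: [0.2, 0.1, 0.2]
opening: 0.0855
```

```bash
python3 - <<'E'
from h import *
s=robot.observe(); print(s['q'],robot.tips_ahead)
p=(np.array(s['tcp_pos']),np.array(s['tool_rot']))
d=viewer.get_image('wrist'); save('w1.png',d['image']); np.savez('w1.npz',**d,p0=p[0],p1=p[1]); print(d['hand_eye'])
X=cloud(d,p); im=d['image'].astype(int)
near=np.hypot(X[...,0]-.433,X[...,1]+.17)<.06
m=near&(im.sum(-1)<180)&(X[...,2]>.074)&(X[...,2]<.09); print('bowtop',m.sum(),X[m].mean(0),rect(X[m]))
m=near&(abs(X[...,2]-.04)<.004); print('cup',m.sum(),X[m].mean(0),rect(X[m]))
d=viewer.get_image('scene'); save('s1.png',d['image'])
E
```

```text
[ 1.0069  0.3224 -0.853   2.0551  0.3113  0.894   1.4608] 0.008
[[ 1.      0.0002  0.0004 -0.0001]
 [-0.0003 -0.3097  0.9508 -0.1348]
 [ 0.0003 -0.9508 -0.3097  0.0788]
 [ 0.      0.      0.      1.    ]]
bowtop 0 [nan nan nan] (array([0., 0.]), (0.0, 0.0), 0.0)
cup 3391 [ 0.4296 -0.1721  0.0404] (array([ 431.8448, -172.3676]), (44.1083984375, 44.11970901489258), 84.6852798461914)<stdin>:7: RuntimeWarning: Mean of empty slice.
  ret = um.true_divide(
```

View pics/w1.png

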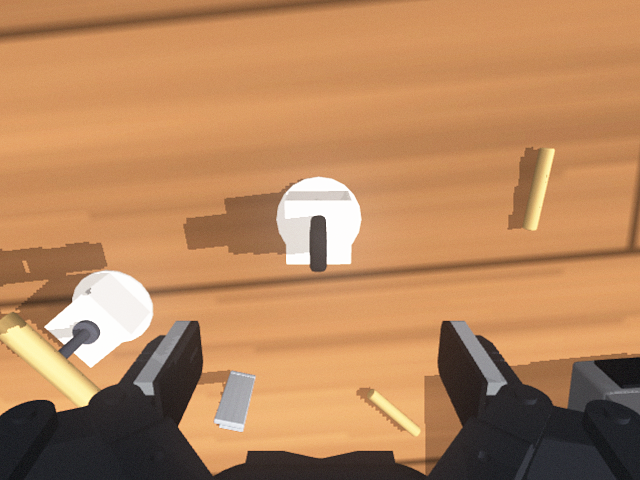

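Emit:
carry_out(
  moves=[
    [[0,-1.6,25,0.9,0],[0,0,30,0,0],[0,0,30,0,0],[0,0,20,0,0],[0,0,11,0,0],[0,0,0,0,0],[0,0,0,0,0]],
  ],
)

```text
time: 5.02
tcp_pos: [0.4323, -0.1721, 0.0536]
tool_rot: [[0.09, 0.0, -0.996], [0.996, 0.0, 0.09], [0.0, -1.0, -0.0]]
force: [-0.7, -0.2, -0.2]
opening: 0.0859
```

```bash
python3 - <<'E'
from h import *
d=viewer.get_image('wrist'); save('w2.png',d['image'])
E
```

```text
(no output)
```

View pics/w2.png

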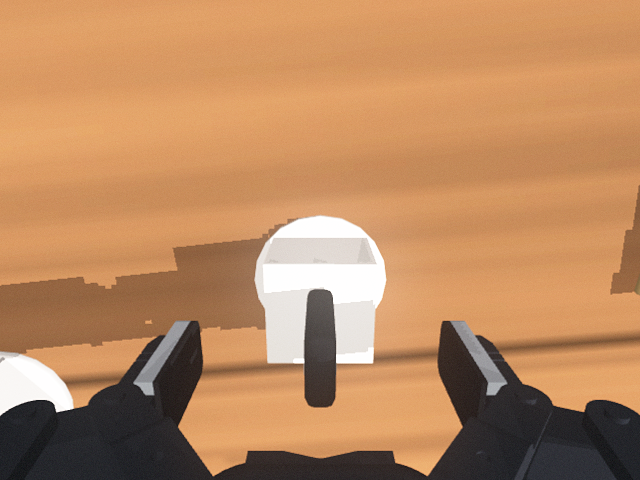

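Bow at (320,350), midway between the pads (170…470). Closing.

Emit:
carry_out(
  moves=[
    [[255,0,0,0,0],[255,0,0,0,0],[255,0,0,0,0],[255,0,0,0,0],[255,0,0,0,0],[255,0,0,0,0],[255,0,0,0,0],[255,0,0,0,0],[255,0,0,0,0],[255,0,0,0,0]],
  ],
  newtons=60,
)

```text
time: 5.9
tcp_pos: [0.4319, -0.1724, 0.0536]
tool_rot: [[0.09, 0.0, -0.996], [0.996, -0.001, 0.09], [-0.001, -1.0, -0.0]]
force: [-1.0, -0.0, 4.8]
opening: 0.0092
```

```bash
python3 - <<'E'
from h import *
d=viewer.get_image('wrist'); save('w3.png',d['image'])
E
```

```text
(no output)
```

View pics/w3.png

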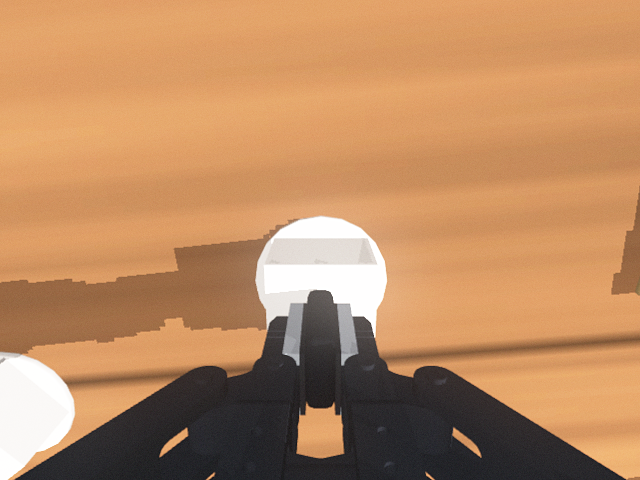

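Emit:
carry_out(
  moves=[
    [[255,0,-10,0,0],[255,0,-20,0,0],[255,0,-30,0,0],[255,0,-30,0,0],[255,0,-30,0,0],[255,0,-30,0,0],[255,0,0,0,0],[255,0,0,0,0]],
  ],
)

```text
time: 6.62
tcp_pos: [0.4326, -0.1725, 0.2049]
tool_rot: [[0.09, 0.003, -0.996], [0.996, -0.002, 0.09], [-0.002, -1.0, -0.003]]
force: [-0.7, -0.1, -1.3]
opening: 0.0093
```

```bash
python3 - <<'E'
from h import *
for c in ['top','scene']:
    d=dict(np.load(c+'.npz')); X=cloud(d); im=d['image'].astype(int)
    # front rim strip / rim points: x<0.69, z ~ .1
    t=(abs(X[...,2]-.1)<.004)&(X[...,0]<.70)&(X[...,0]>.55)&(X[...,1]>0)&(X[...,1]<.42)
    P=X[t][:,:2]; print(c,t.sum(),rect(X[t]))
    # front edge: min x per y-bin
    ys=np.arange(.03,.38,.01); e=[]
    for y in ys:
        q=P[abs(P[:,1]-y)<.005]
        if len(q): e.append((y,q[:,0].min()))
    e=np.array(e); k=np.polyfit(e[:,0],e[:,1],1); r=e[:,1]-np.polyval(k,e[:,0]); g=abs(r)<.003
    k=np.polyfit(e[g,0],e[g,1],1); print('front edge slope deg',np.degrees(np.arctan(k[0])),'yaw=',-np.degrees(np.arctan(k[0])),g.sum(),k)
    # deck: z~.112 
    t=(abs(X[...,2]-.112)<.003)&(np.hypot(X[...,0]-.61,X[...,1]-.16)<.03); print('ring',t.sum(),rect(X[t]))
E
```

```text
top 1531 (array([639.3212, 210.4631]), (361.1964111328125, 123.14446258544922), 89.67174530029297)
front edge slope deg 0.6146588868593957 yaw= -0.6146588868593957 35 [0.0107 0.5766]
ring 605 (array([609.5049, 160.114 ]), (54.88103485107422, 59.71305847167969), 1.3977251052856445)
scene 1157 (array([637.3306, 211.0469]), (362.09417724609375, 128.12242126464844), 89.45539093017578)Traceback (most recent call last):
  File "<stdin>", line 13, in <module>
    raise TypeError("expected non-empty vector for x")
TypeError: expected non-empty vector for x
```

Emit:
carry_out(
  moves=[
    [[255,20,0,-8.4,0],[255,34.6,0,-14.6,0],[255,34.6,0,-14.6,0],[255,34.6,0,-14.6,0],[255,34.6,0,-14.6,0],[255,34.6,0,-14.6,0],[255,34.6,0,-14.6,0],[255,34.6,0,-14.6,0],[255,34.6,0,-14.6,0],[255,34.6,0,-14.6,0]],
  ],
)

```text
time: 7.45
tcp_pos: [0.6003, 0.1467, 0.201]
tool_rot: [[0.089, -0.004, -0.996], [0.996, -0.001, 0.089], [-0.001, -1.0, 0.004]]
force: [0.5, -0.9, 0.2]
opening: 0.0094
```

Emit:
carry_out(
  moves=[
    [[255,15.2,0,-6.6,0],[255,0,0,0,-0.04],[255,0,0,0,-0.04],[255,0,0,0,0],[255,0,0,0,0],[255,0,0,0,0]],
  ],
)

```text
time: 7.95
tcp_pos: [0.6082, 0.1593, 0.2022]
tool_rot: [[0.011, -0.002, -1.0], [1.0, -0.001, 0.011], [-0.001, -1.0, 0.002]]
force: [-0.6, -0.6, 0.9]
opening: 0.0093
```

```bash
python3 - <<'E'
from h import *
s=robot.observe(); print(s['q'],s['tcp_pos'],s['tool_rot'],s['force'])
p=(np.array(s['tcp_pos']),np.array(s['tool_rot']))
d=viewer.get_image('wrist'); save('w4.png',d['image']); np.savez('w4.npz',**d,p0=p[0],p1=p[1])
X=cloud(d,p); im=d['image'].astype(int); R,B=im[...,0],im[...,2]
near=np.hypot(X[...,0]-.61,X[...,1]-.16)<.05
br=near&(R-B>90)&(abs(X[...,2]-.112)<.01); print('brass',br.sum(),X[br].mean(0),X[br].min(0),X[br].max(0))
for c in ['top','scene']:
    e=viewer.get_image(c); save(c+'4.png',e['image']); np.savez(c+'4.npz',**e)
E
```

```text
[ 0.269   0.5717 -0.8588  1.6544  0.4681  1.1363  0.846 ] [0.6082 0.1593 0.2022] [[ 0.0108 -0.0018 -0.9999]
 [ 0.9999 -0.0006  0.0108]
 [-0.0006 -1.      0.0018]] [-0.602  -0.6081  0.9039]
brass 1840 [0.6085 0.1611 0.1121] [0.5939 0.1464 0.1021] [0.6252 0.1766 0.1147]
```

View pics/w4.png

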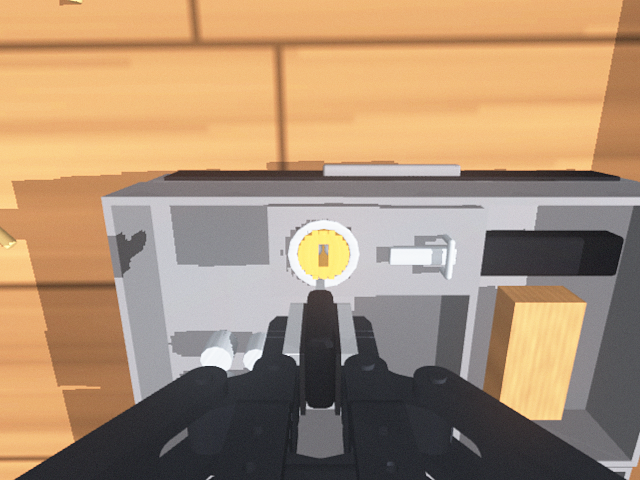

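View pics/scene4.png

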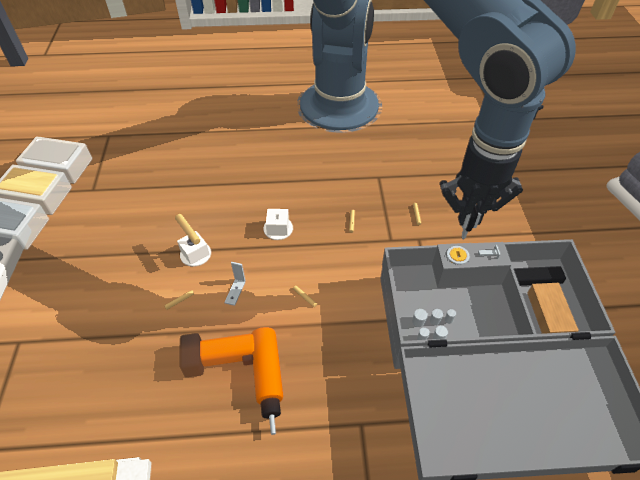

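Emit:
carry_out(
  moves=[
    [[255,1.4,10,-0.8,0],[255,0,15,0,0],[255,0,8,0,0],[255,0,0,0,0],[255,0,0,0,0],[255,0,0,0,0]],
  ],
)

```text
time: 8.6
tcp_pos: [0.6098, 0.1615, 0.1707]
tool_rot: [[0.01, 0.001, -1.0], [1.0, 0.0, 0.01], [0.0, -1.0, -0.001]]
force: [-0.4, 0.0, 0.4]
opening: 0.0095
```

```bash
python3 - <<'E'
from h import *
s=robot.observe(); print(s['tcp_pos'],s['tool_rot'],s['force'])
p=(np.array(s['tcp_pos']),np.array(s['tool_rot']))
d=viewer.get_image('wrist'); save('w5.png',d['image']); np.savez('w5.npz',**d,p0=p[0],p1=p[1])
save('w5c.png',cv2.resize(d['image'][210:360,240:400],(800,750),interpolation=0)[:600])
e=viewer.get_image('scene'); np.savez('scene5.npz',**e); save('s5c.png',cv2.resize(e['image'][190:290,410:540],(780,600),interpolation=0))
e=viewer.get_image('top'); np.savez('top5.npz',**e); save('t5c.png',cv2.resize(e['image'][170:270,130:260],(780,600),interpolation=0))
E
```

```text
[0.6098 0.1615 0.1707] [[ 0.0098  0.0007 -1.    ]
 [ 1.      0.0004  0.0098]
 [ 0.0004 -1.     -0.0007]] [-0.4453  0.0185  0.4067]
```

View pics/w5c.png

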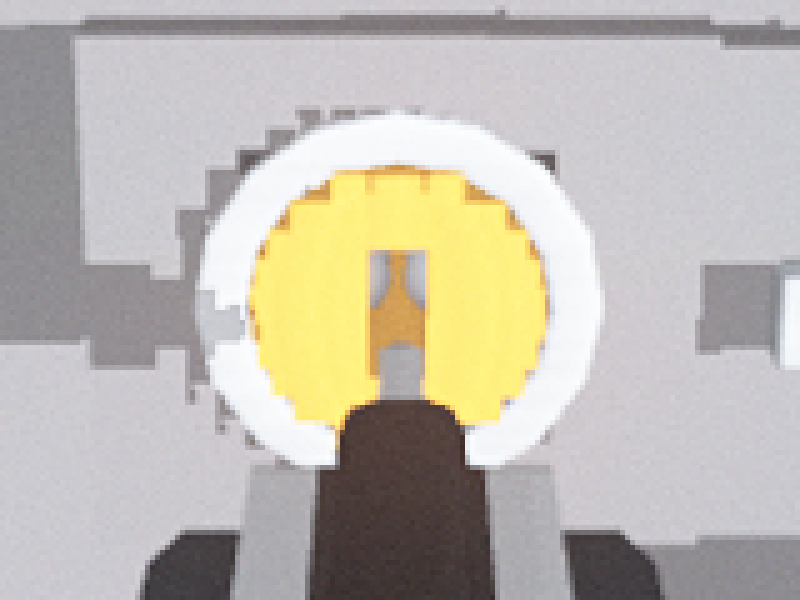

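View pics/s5c.png

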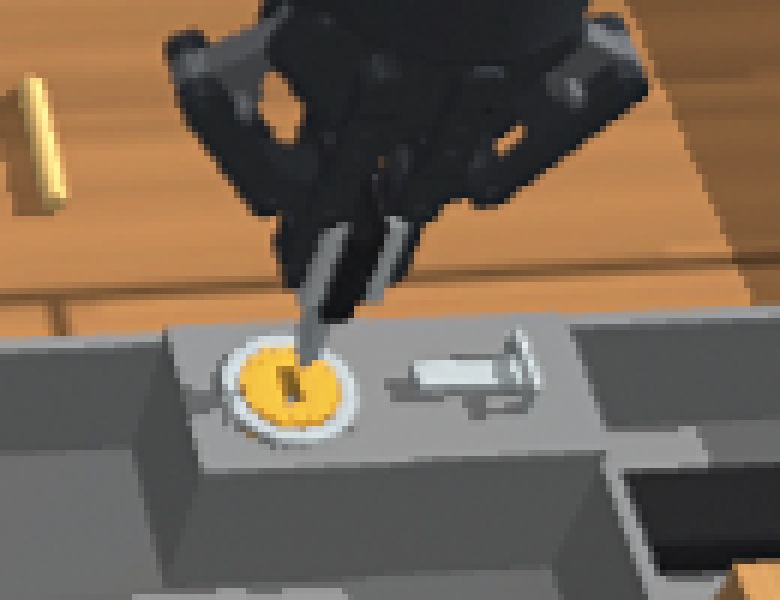

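View pics/t5c.png

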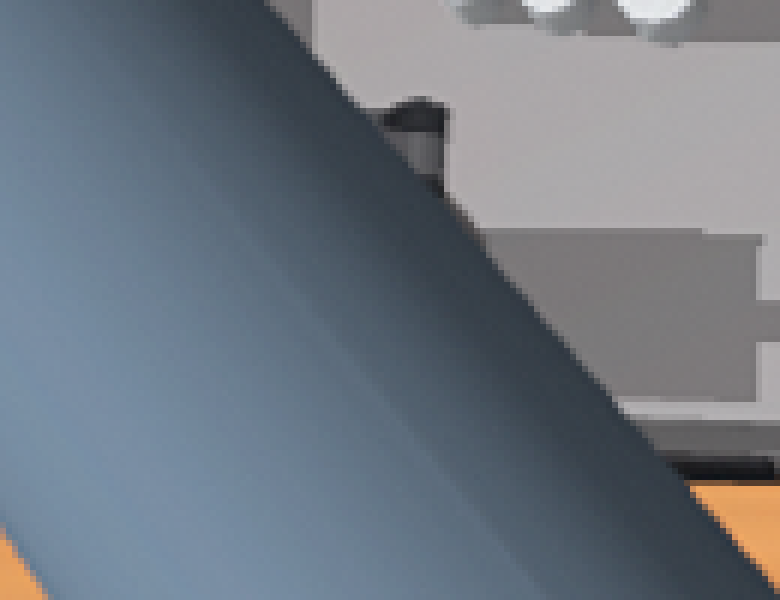

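```bash
python3 - <<'E'
from h import *
d=dict(np.load('w5.npz')); K=d['camera_matrix']; H=np.linalg.inv(d['hand_eye']); p0,p1=d['p0'],d['p1']
def pr(t):
    c=H[:3,:3]@(np.array(t)/1000)+H[:3,3]; q=K@c; return np.r_[q[:2]/q[2],c[2]]
for n,t in dict(tip_nearz=(0,45,6),tip_c=(0,45,0),tip_f=(0,45,-6),sh_near=(0,13,13),sh_far=(0,13,-13),blade_top=(0,13,6),top_near=(0,-27,13),top_far=(0,-27,-13)).items(): print(n,pr(t))
# lock: ray-plane
im=d['image'].astype(int); 
def gp(u,v,z=.112):
    r=p1@(d['hand_eye'][:3,:3]@np.linalg.inv(K)@[u,v,1]); o=p1@d['hand_eye'][:3,3]+p0
    return o+r*(z-o[2])/r[2]
X=cloud(d,(p0,p1)); print('face depth z',np.median(X[270:275,295:305,2]))
m=(im[...,0]-im[...,2]>70)&(np.hypot(X[...,0]-.61,X[...,1]-.16)<.03)
# ring outer edge + brass edge points -> plane
br=m.astype(np.uint8); v,u=np.where(br); 
P=np.array([gp(a,b) for a,b in zip(u,v)]); 
ed=[]
for row in range(v.min(),v.max()+1):
    c=u[v==row]; ed.append((row,c.min(),c.max()))
print(ed[::3])
pts=np.array([gp(x,r)[:2] for r,a,b in ed if r<285 for x in (a-.5,b+.5)]+[gp(320,v.min()-.5)[:2]])
A=np.c_[2*pts,np.ones(len(pts))]; s=np.linalg.lstsq(A,(pts**2).sum(1),rcond=None)[0]; print('brass circle',s[:2],np.sqrt(s[2]+s[:2]@s[:2]))
# white ring
w=(im.min(-1)>225); w[:, :275]=0;w[:,365:]=0; w[:230]=0;w[305:]=0
v,u=np.where(w); pts=[]
for row in range(v.min()+1,290):
    c=u[v==row]; pts+= [gp(c.max()+.5,row)[:2]]+([gp(c.min()-.5,row)[:2]] if row<265 else [])
pts=np.array(pts);A=np.c_[2*pts,np.ones(len(pts))]; s=np.linalg.lstsq(A,(pts**2).sum(1),rcond=None)[0]; print('ring circle',s[:2],np.sqrt(s[2]+s[:2]@s[:2]))
for r in (259.5,285.5): print('slot',gp(319.8,r), p1.T@(gp(319.8,r)-p0))
print(im[255:300,320])
E
```

```text
tip_nearz [320.0571 272.8907   0.1935]
tip_c [320.0511 284.6179   0.1954]
tip_f [320.0452 296.1241   0.1972]
sh_near [320.1203 287.0248   0.1609]
sh_far [320.0872 345.1095   0.169 ]
blade_top [320.1111 303.2273   0.1631]
top_near [320.2293 341.7279   0.1229]
top_far [320.18   413.3213   0.1309]
face depth z 0.11246232475309505
[(243, np.int64(315), np.int64(322)), (246, np.int64(305), np.int64(333)), (249, np.int64(301), np.int64(338)), (252, np.int64(297), np.int64(341)), (255, np.int64(295), np.int64(344)), (258, np.int64(293), np.int64(345)), (261, np.int64(291), np.int64(347)), (264, np.int64(291), np.int64(348)), (267, np.int64(290), np.int64(348)), (270, np.int64(290), np.int64(349)), (273, np.int64(290), np.int64(348)), (276, np.int64(291), np.int64(348)), (279, np.int64(292), np.int64(347)), (282, np.int64(292), np.int64(347)), (285, np.int64(294), np.int64(344)), (288, np.int64(295), np.int64(343)), (291, np.int64(299), np.int64(339)), (294, np.int64(305), np.int64(335)), (297, np.int64(307), np.int64(307))]
brass circle [0.6083 0.1611] 0.015132261521253207
ring circle [0.6084 0.1613] 0.02042519154733597
slot [0.6021 0.1614 0.112 ] [-0.0001  0.0587  0.0077]
slot [0.6163 0.1613 0.112 ] [-0.0001  0.0587 -0.0065]
[[255 243 132]
 [255 242 129]
 [255 244 135]
 [255 244 127]
 [255 237 123]
 [220 172 104]
 [193 148  90]
 [212 160  86]
 [199 157  93]
 [192 156 105]
 [191 150  98]
 [192 151 100]
 [197 151  89]
 [212 157  78]
 [212 160  84]
 [211 158  82]
 [212 161  88]
 [213 163  90]
 [209 159  86]
 [212 162  87]
 [215 163  93]
 [209 157  81]
 [212 161  93]
 [182 151 121]
 [159 154 162]
 [175 174 177]
 [178 174 178]
 [174 170 172]
 [171 168 172]
 [176 176 175]
 [176 173 176]
 [175 173 176]
 [175 169 171]
 [178 175 179]
 [159 158 158]
 [ 94  74  69]
 [ 83  66  61]
 [ 87  69  63]
 [ 89  71  69]
 [ 79  60  54]
 [ 87  66  63]
 [ 79  61  57]
 [ 84  65  60]
 [ 82  62  62]
 [ 84  67  62]]
```

Emit:
carry_out(
  moves=[
    [[255,-0.2,0,1.2,0],[255,0,5,0,0],[255,0,5,0,0],[255,0,2,0,0],[255,0,2,0,0],[255,0,2,0,0],[255,0,2,0,0],[255,0,0,0,0]],
  ],
  newtons=100,
)

```text
time: 9.42
tcp_pos: [0.6081, 0.1609, 0.1518]
tool_rot: [[0.01, -0.001, -1.0], [1.0, -0.0, 0.01], [-0.0, -1.0, 0.001]]
force: [0.2, -0.3, -0.1]
opening: 0.0082
```

Emit:
carry_out(
  moves=[
    [[255,0,3,0,0],[255,0,3,0,0],[255,0,3,0,0],[255,0,0,0,0]],
  ],
)

```text
time: 9.75
tcp_pos: [0.6088, 0.1615, 0.1434]
tool_rot: [[0.01, 0.001, -1.0], [1.0, 0.001, 0.01], [0.001, -1.0, -0.001]]
force: [1.1, 2.1, -2.2]
opening: 0.0082
```

```bash
python3 - <<'E'
from h import *
d=viewer.get_image('wrist'); save('w6.png',d['image'])
save('w6c.png',cv2.resize(d['image'][200:350,220:420],(800,600),interpolation=0))
E
```

```text
(no output)
```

View pics/w6c.png

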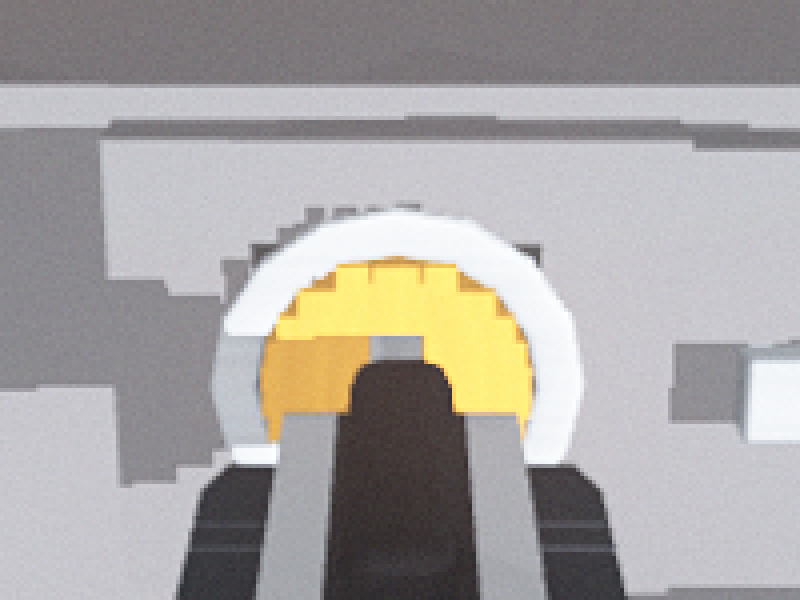

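Emit:
carry_out(
  moves=[
    [[255,0,3,0,0.03],[255,0,3,0,-0.06],[255,0,3,0,0.06],[255,0,2,0,-0.03],[255,0,0,0,0]],
  ],
)

```text
time: 10.22
tcp_pos: [0.609, 0.1614, 0.1325]
tool_rot: [[0.009, 0.002, -1.0], [1.0, 0.001, 0.009], [0.001, -1.0, -0.002]]
force: [1.6, 0.8, -1.3]
opening: 0.009
```

Emit:
carry_out(
  moves=[
    [[255,0,2,0,0.03],[255,0,2,0,-0.06],[255,0,2,0,0.06],[255,0,1,0,-0.03],[255,0,1,0,0]],
  ],
)

```text
time: 10.63
tcp_pos: [0.609, 0.1615, 0.1256]
tool_rot: [[0.009, 0.002, -1.0], [1.0, 0.0, 0.009], [0.0, -1.0, -0.002]]
force: [-2.8, -1.9, 13.4]
opening: 0.0086
```

```bash
python3 - <<'E'
from h import *
d=viewer.get_image('wrist'); save('w7c.png',cv2.resize(d['image'][200:410,220:420],(760,600*760//760),interpolation=0))
d=viewer.get_image('scene'); np.savez('scene7.npz',**d); save('s7c.png',cv2.resize(d['image'][190:290,410:540],(780,600),interpolation=0))
s=robot.observe();print(s['tcp_pos'],s['force'])
E
```

```text
[0.6089 0.1615 0.1257] [0.658  0.5739 6.3914]
```

View pics/w7c.png

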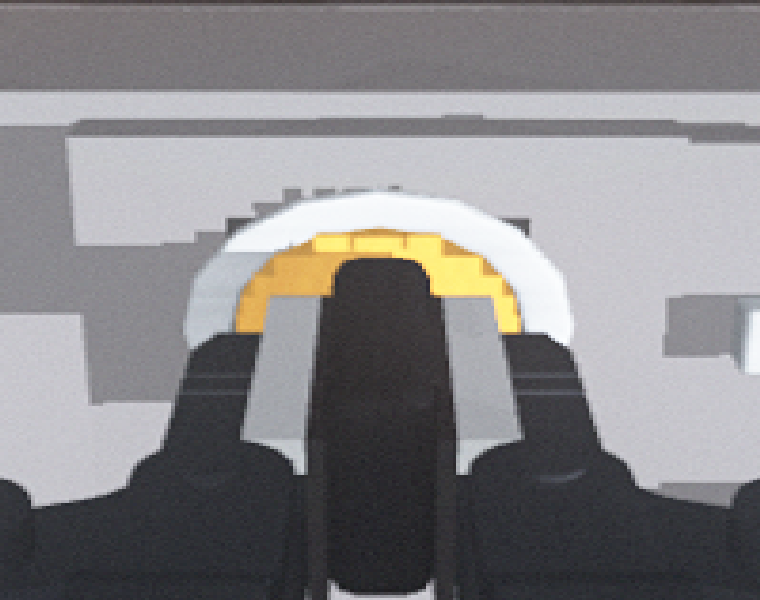

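View pics/s7c.png

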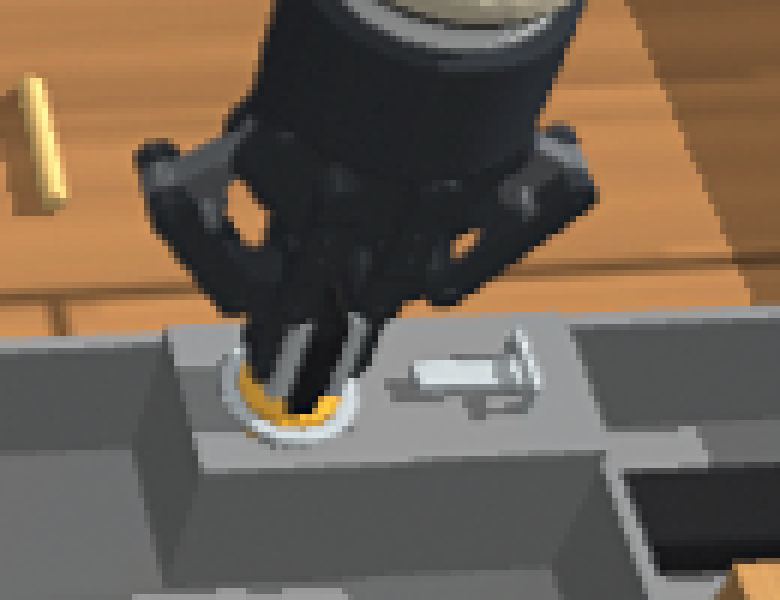

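Emit:
carry_out(
  moves=[
    [[255,0,1,0,0.04],[255,0,1,0,-0.08],[255,0,0.5,0,0.08],[255,0,0,0,-0.08],[255,0,0,0,0.04],[255,0,0,0,0]],
  ],
)

```text
time: 11.23
tcp_pos: [0.6091, 0.1615, 0.1255]
tool_rot: [[0.012, 0.003, -1.0], [1.0, -0.001, 0.012], [-0.001, -1.0, -0.003]]
force: [-4.7, -3.0, 20.0]
opening: 0.0086
```

```bash
python3 - <<'E'
from h import *
s=robot.observe();print(s['tcp_pos'],s['force'],s['q'])
d=viewer.get_image('wrist'); np.savez('w8.npz',**d,p0=s['tcp_pos'],p1=s['tool_rot']); save('w8c.png',cv2.resize(d['image'][200:410,220:420],(570,600),interpolation=0))
s=robot.observe();print(s['tcp_pos'],s['force'])
E
```

```text
[0.6091 0.1615 0.1255] [-4.6989 -2.9769 20.0139] [ 0.2305  0.649  -0.8084  1.7229  0.546   1.0068  0.7815]
[0.6091 0.1616 0.1255] [-4.2235 -1.5373 19.7058]
```

View pics/w8c.png

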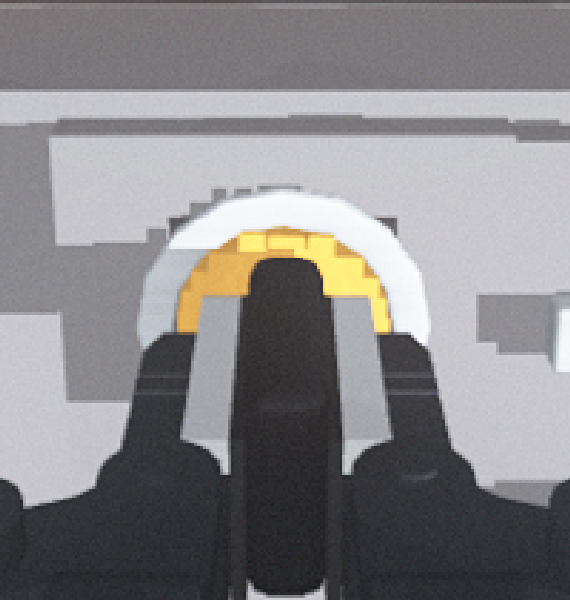

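Emit:
carry_out(
  moves=[
    [[255,0,0,0,0.06],[255,0,0,0,0.1],[255,0,0,0,0.1],[255,0,0,0,0.1],[255,0,0,0,0.1],[255,0,0,0,0.1],[255,0,0,0,0.1],[255,0,0,0,0.1],[255,0,0,0,0.1],[255,0,0,0,0]],
  ],
)

```text
time: 12.12
tcp_pos: [0.6092, 0.1611, 0.1255]
tool_rot: [[0.767, 0.003, -0.642], [0.642, -0.002, 0.767], [0.001, -1.0, -0.003]]
force: [-4.1, -3.1, 19.3]
opening: 0.0085
```

```bash
python3 - <<'E'
from h import *
s=robot.observe();print(s['tcp_pos'],s['force'],s['torque'],s['q'])
d=viewer.get_image('wrist'); save('w9.png',d['image'])
E
```

```text
[0.6092 0.1611 0.1255] [-4.0585 -3.061  19.3156] [-0.7019  1.0671  0.0441] [ 0.1008  0.5847 -0.6028  1.7306  0.3989  0.9487  0.0367]
```

View pics/w9.png

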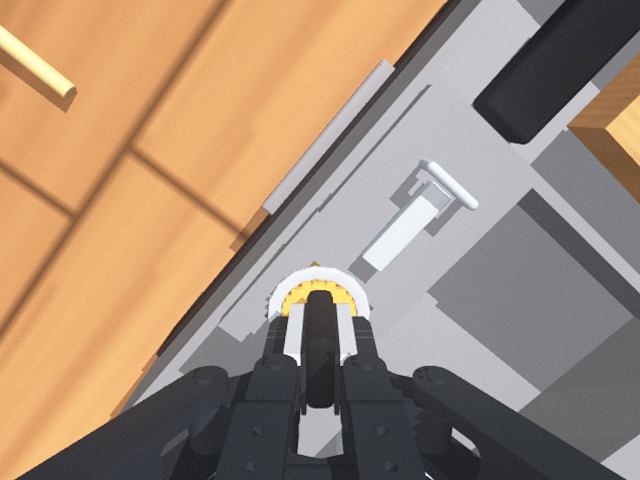

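Emit:
carry_out(
  moves=[
    [[255,0,0,0,0.1],[255,0,0,0,0.1],[255,0,0,0,0.1],[255,0,0,0,0.1],[255,0,0,0,0.1],[255,0,0,0,0.1],[255,0,0,0,0.1],[255,0,0,0,0.1],[255,0,0,0,0.1],[255,0,0,0,0]],
  ],
)

```text
time: 13.0
tcp_pos: [0.6087, 0.1611, 0.1255]
tool_rot: [[0.98, 0.002, 0.201], [-0.201, -0.001, 0.98], [0.002, -1.0, -0.001]]
force: [-5.5, -2.3, 19.8]
opening: 0.0087
```

```bash
python3 - <<'E'
from h import *
s=robot.observe();print(s['tcp_pos'],s['force'],s['torque'],s['q'])
d=viewer.get_image('wrist'); save('w10.png',d['image'])
d=viewer.get_image('scene'); save('s10c.png',cv2.resize(d['image'][190:290,410:540],(780,600),interpolation=0))
E
```

```text
[0.6087 0.1611 0.1255] [-5.5218 -2.3012 19.7883] [-0.6322  1.2824  0.0872] [-0.0479  0.5398 -0.3859  1.7402  0.2503  0.9087 -0.7414]
```

View pics/w10.png

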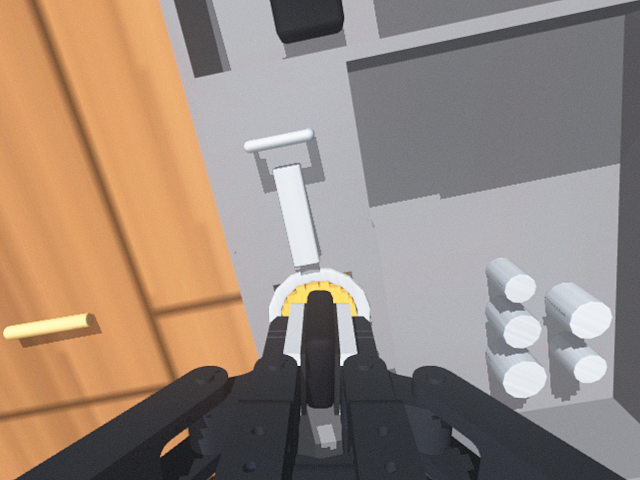

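View pics/s10c.png

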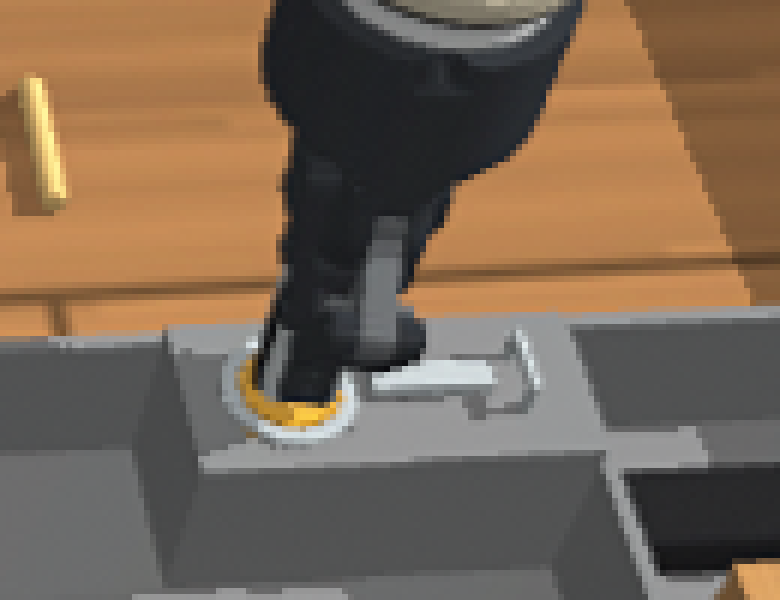

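Emit:
carry_out(
  moves=[
    [[255,0,0,0,0.05],[255,0,0,0,0.04],[255,0,0,0,0],[255,0,0,0,0],[255,0,0,0,0],[255,0,0,0,0],[255,0,0,0,0],[255,0,0,0,0],[255,0,0,0,0],[255,0,0,0,0]],
  ],
)

```text
time: 13.93
tcp_pos: [0.6086, 0.1612, 0.1255]
tool_rot: [[0.959, 0.002, 0.285], [-0.285, -0.001, 0.959], [0.002, -1.0, -0.0]]
force: [-5.6, -3.0, 20.5]
opening: 0.0085
```

```bash
python3 - <<'E'
from h import *
s=robot.observe();print(s['tcp_pos'],s['force'],s['torque'],s['q'],s['joint_velocities'])
d=viewer.get_image('wrist'); save('w11.png',d['image'])
E
```

```text
[0.6086 0.1612 0.1255] [-5.5622 -2.9866 20.5234] [-0.5434  1.4124  0.2342] [-0.0619  0.5367 -0.366   1.7411  0.2365  0.906  -0.816 ] [-0.0003  0.0005 -0.0006  0.0001 -0.0001  0.0002 -0.0002]
```

View pics/w11.png

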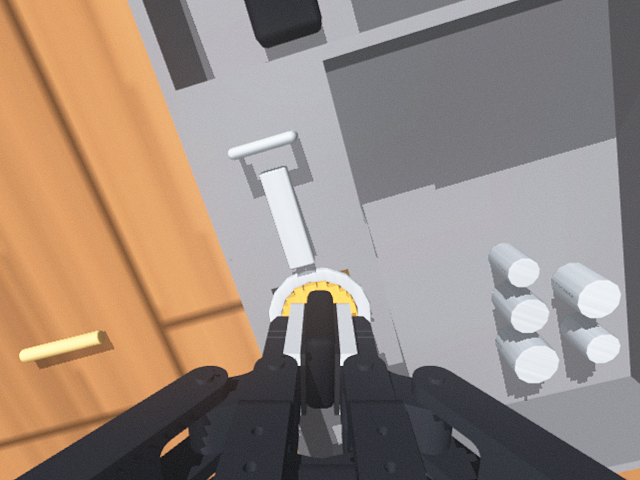

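```bash
python3 - <<'E'
from h import *
print(robot.finish_job())
s=robot.observe();print(s['time'],s['tcp_pos'],s['force'],s['torque'],s['opening'])
E
```

```text
the job is handed in; nothing more can be done
None
the job is handed in; nothing more can be done
```

The key is fully home in the lock and turned clockwise to its stop. The arm is still gripping it, with 100 N set, and holding it there. I handed the job in at about 14 s of the 51 s allowed, and no verdict was reported.

- **Key home:** with about 20 N of downward push and a small wiggle, the tool stopped at z 0.1255 m. That puts the key's shoulder about 0.5 mm above the lock's face. The wrist pictures showed no slip of the key in the fingers.
- **Quarter turn:** the tool turned about 106° (1.85 rad) from the rest position. Torque about the vertical rose from 0.087 to 0.23 N m over the last 0.09 rad, which means the cylinder reached its stop. The bolt was drawn back next to the lock ring.
- **Other objects:** the gripper never came near the driver, orange screwdriver, brace or dowels. I did not measure their positions again at the end.
- **Disagreements:** the three cameras differed by up to about 2 mm on where the lock is. I went by the wrist camera, and the key went in without jamming. While the key was passing the pins I saw less than the expected 6 to 12 N; the force only rose near the end. I judged the key home from the firm stop and its height.

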